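# Release the orange ball from its dispenser

### The arm

A 6-joint arm with a two-finger parallel gripper is mounted at the origin on the work surface. World frame = base frame: x ahead of the robot, y to its left, z up, the work surface at z = 0. Lengths are in m, angles in rad, forces in N, time in s.
With the tool pointing down it reaches from about 0.3 to 0.875 m from the base axis. Payload 6.4 kg.
Tool frame: the origin (TCP) lies on the mounting face of the last link; the fingertips stand 173 mm ahead of it and the grasp point (between the pads) lies 155 mm ahead of it (ctrl.tip_reach is the distance from the TCP to the fingertips, in m); z points along the fingers, y is the line along which they close (so a half turn about z gives the same grasp; the last joint's range is limited). The gripper opens to 85 mm and grips with 20 to 120 N. Pads are 22 mm wide; open, the fingers measure 114 mm over their backs; the gripper's body (76 mm by 85 mm) begins 54 mm behind the grasp point. The pads swing forward as they close: fully open they stand 13 mm farther back than shut.
Start: joints at [-1.522, 0.181, 1.607, -0, 1.354, -0.206], TCP at [0.145, -0.556, 0.405] pointing down, gripper open.
Joint ranges: [-2.99, 2.99], [-0.89, 2.07], [0.3, 2.58], [-1.14, 4.28], [0, 2.63], [-3.12, 3.12]. Speed limits (rad/s): [2.57, 2.57, 3.01, 3.14, 3.14, 3.14].

### API

Orientations are given as a unit quaternion [w, x, y, z].
In Python, from bench import ctrl gives the robot as it stands.
- The arm moves only by the shell command python3 -m pendant 'ROWS'. ROWS is JSON, a list that holds one entry, the list of rows, each a list of 7 numbers: the opening, from 0 (shut) to 1 (fully open), then the shift along the tool's x, y, z in mm, then the turn, a rotation vector about the tool's x, y, z in rad. A call has 1 to 5 rows; each row is the pose to reach, as a shift and turn from the pose commanded when the call began, along the tool's axes at that moment; what a row does not reach only later rows make up. A row lasts 1/12 s, in which the tool goes at most 41.7 mm and 7.16 degrees, less where a joint would pass 70% of its speed; a pose out of reach is approached as far as the arm can. A call with a gripper value outside its range is refused whole. The fingers move at their own pace and stop on an object; the grip force is fixed at half the most. Time passes only in rows, so rows that repeat a pose let the fingers close. It gives the time, the measured TCP pose, the force, the opening and the grip force at its end, in the units of the state.
- ctrl.get_obs(): the state, without advancing time (a new reading comes with each control period).
- ctrl.camera(name): name is "side" or "top" or "wrist"; returns the picture (400x640x3 uint8, red, green, blue); there is no depth.
- ctrl.camera_params(name): a dict with "mtx" (3x3 intrinsics, pixels), "world_from_camera" (4x4, takes a point from camera to world coordinates); the wrist camera has in their place "tool_from_camera" (4x4, takes a point from camera to tool coordinates, whose origin is the TCP and whose axes are the flange's). Camera axes: x right, y down, z forward; pixel columns grow to the right and rows downward; lengths in m; the calibration is good to about 2 mm. A picture is of the moment at which its call begins: read the wrist's pose just before it. camera_params takes no time and is no camera call.
- ctrl.hand_in(): hands the job in; it is judged then, once.
Trained networks look in the newest picture that a camera, given by its name, has taken for a name from the list of things; names that differ only in an ending like _2 or _b are one class to them, and where a whole thing is asked for, a point or a joint stands for the part that bears it (a point fixed in the world has none). Each returns a list of dicts, best first, with "confidence" (0 to 1); they miss things now and then, are a little off and sometimes report something else, mostly with a low value. They report only what shows in the picture. A call takes as long as a camera call.
- ctrl.boxes_of(camera, name): "point" ([column, row] as shares, 0 to 1, of the picture: columns of its width, rows of its height, amid what is visible of it).
The state is a dict: "time_s": time; "q": joint angles; "dq": joint speeds; "joint_efforts": joint torques, N m; "eef_pos": TCP position; "eef_rot": TCP orientation; "wrist_force": force on the tool from outside, world axes, zero at the start; "torque": the same for the moment, N m; "opening": opening from 0.0 (shut) to 1.0 (fully open); "grasp_force": force on a finger pad.
Only numpy, scipy, OpenCV 4.12 (cv2) and the standard library are available. Lean on these libraries where they do the work, as an engineer would, in place of code of your own. Each camera call takes 0.05 s, during which the arm holds its last target. There are 200 camera calls.

### The job

Two small gravity dispensers stand on the parts-room bench, each holding one ball behind a red gate. With a fingertip press down the yellow paddle of the dispenser that holds the orange ball, so that its gate lifts, and keep it down until the ball has rolled into the blue pocket and settled there; then let the paddle come all the way back up, gate closed, and move clear. Leave the other dispenser with its steel ball alone, keep your fingers away from the balls and gates, and do not disturb the other parts on the bench.

Things in the scene. Friction and masses are not known exactly. Their poses are not given: they have to be found in the camera images.
- dispenser_orange: fixed dispenser with the orange ball; two alike, left or right. Origin at its underside, below the lever's pivot (along y, 108 mm high, between cheeks 116 mm high). Base plate x -33..133, y -118..88 mm. Chute along y at x = +100, 34 mm wide inside, floor 70 mm high at y = 0, sloping 0.2 rad down to -y, ending in a blue-walled pocket at y = -110.
- lever_orange (a joint): rocking lever of the orange ball's dispenser, rad: 0 = at rest, beam level, gate down; grows as the paddle is pressed; stop at 0.42 (paddle centre 35 mm down). The ball gets through at about 0.25. A spring returns it: about 2 N at the paddle starts it, about 4 N holds it fully down.
- paddle_orange (a point): centre of the top of the yellow paddle (40 x 40 x 8 mm) of the orange ball's dispenser, on the lever's robot-side end: dispenser x = -85, y = 0, 112 mm high at rest. It swings about the pivot 85 mm away: tilts up to 0.42 rad, its centre shifting under 10 mm sideways. Only bench beneath. Axes are the lever's: x to the gate, z out of the top.
- gate_orange (a point): point on the red gate plate, 24 (x) by 5 (y) by 35 mm, at the far end of the lever in front of the orange ball; the point lies on the lever's beam at dispenser x = +100, y = 0, 108 mm high at rest; its lower edge is 8 mm above the chute floor and rises about 40 mm at full press.
- ball_orange: orange ball, 30 mm diameter, loose in the chute uphill of (+y side of) the gate at the start; origin at its centre, about 89 mm high.
- dispenser_steel: fixed dispenser with the steel ball; two alike, left or right. Origin at its underside, below the lever's pivot (along y, 108 mm high, between cheeks 116 mm high). Base plate x -33..133, y -118..88 mm. Chute along y at x = +100, 34 mm wide inside, floor 70 mm high at y = 0, sloping 0.2 rad down to -y, ending in a blue-walled pocket at y = -110.
- lever_steel (a joint): rocking lever of the steel ball's dispenser, rad: 0 = at rest, beam level, gate down; grows as the paddle is pressed; stop at 0.42 (paddle centre 35 mm down). The ball gets through at about 0.25. A spring returns it: about 2 N at the paddle starts it, about 4 N holds it fully down.
- paddle_steel (a point): centre of the top of the yellow paddle (40 x 40 x 8 mm) of the steel ball's dispenser, on the lever's robot-side end: dispenser x = -85, y = 0, 112 mm high at rest. It swings about the pivot 85 mm away: tilts up to 0.42 rad, its centre shifting under 10 mm sideways. Only bench beneath. Axes are the lever's: x to the gate, z out of the top.
- gate_steel (a point): point on the red gate plate, 24 (x) by 5 (y) by 35 mm, at the far end of the lever in front of the steel ball; the point lies on the lever's beam at dispenser x = +100, y = 0, 108 mm high at rest; its lower edge is 8 mm above the chute floor and rises about 40 mm at full press.
- ball_steel: steel ball, 30 mm diameter, loose in the chute uphill of (+y side of) the gate at the start; origin at its centre, about 89 mm high.
- pocket_orange (a point): where the centre of the orange ball lies when it rests in its blue pocket: dispenser x = +100, y = -92, 67 mm high.
- collar: bystander: black plastic ring, 48 mm across, 22 mm high, lying flat on the bench; origin under its centre.
- jar: bystander: small jar with blue cap, 44 mm across, 65 mm high; origin under its centre.
- fitting: bystander: brass fitting, 40 mm flange, 45 mm high; origin under its centre.

How it is judged:
By the outcome, as a careful person would: the job done as asked, in the order asked, and still so for the second after the job is handed in, with the robot touching nothing.
It also fails if it takes over 32 s, if anything falls off the work surface, if the arm or the gripper's body presses on something with over 40 N, if the wrist force passes 120 N, or if a joint passes its speed limit or range.

## Working session

There is one attempt and no reset: what is moved stays moved. The work goes in short steps, Python scripts to look and compute and a shell command to move; the robot and the scene stay as the last step left them, time stands still between calls to the robot, and variables do not carry over. Pictures are saved under pics/ and viewed, at most 10 in all, crops included, and the job is handed in when it is done.

```bash
mkdir -p pics; cat > h.py <<'E'
from bench import ctrl
import numpy as np, cv2
def snap(c,f):
    im=ctrl.camera(c); cv2.imwrite('pics/'+f,im[:,:,::-1]); return im
def ray(c,px):
    p=ctrl.camera_params(c); T=np.array(p['world_from_camera']); d=np.linalg.inv(np.array(p['mtx']))@[px[0],px[1],1]
    return T[:3,3],T[:3,:3]@d
def atz(c,px,z):
    o,d=ray(c,px); return o+d*(z-o[2])/d[2]
def proj(c,P):
    p=ctrl.camera_params(c); T=np.linalg.inv(np.array(p['world_from_camera'])); q=np.array(p['mtx'])@(T[:3,:3]@P+T[:3,3]); return q[:2]/q[2]
def tri(c1,p1,c2,p2):
    o,d=ray(c1,p1); u,e=ray(c2,p2); s=np.linalg.lstsq(np.c_[d,-e],u-o,rcond=None)[0]
    a,b=o+d*s[0],u+e*s[1]; return (a+b)/2,np.linalg.norm(a-b)
E
python3 - <<'E'
from h import *
np.set_printoptions(precision=4,suppress=True)
o=ctrl.get_obs(); print(o['time_s'],o['eef_pos'],o['eef_rot'],o['opening'],ctrl.tip_reach)
D={}
for c in('top','side'):
    snap(c,c+'0.png')
    for n in('paddle_orange','ball_orange','ball_steel','gate_orange','paddle_steel','jar','fitting','collar'):
        r=ctrl.boxes_of(c,n); D[c,n]=[(np.array(x['point'])*[640,400],x['confidence']) for x in r[:3]]
        print(c,n,[(p.round(1).tolist(),round(k,2)) for p,k in D[c,n]])
for n in('paddle_orange','ball_orange','ball_steel','gate_orange'):
    if D['top',n] and D['side',n]: print(n,tri('top',D['top',n][0][0],'side',D['side',n][0][0]))
E
```

```text
0.0 [ 0.145  -0.5562  0.4038] [-0.0009  0.9919  0.1271  0.0001] 0.9996297277378166 0.1734
top paddle_orange [([254.9, 202.6], 0.68), ([258.3, 167.9], 0.18)]
top ball_orange [([238.1, 148.4], 0.57)]
top ball_steel []
top gate_orange [([255.1, 201.7], 0.88), ([387.1, 203.8], 0.52)]
top paddle_steel [([386.6, 209.2], 0.91)]
top jar [([162.3, 249.7], 0.59)]
top fitting [([462.4, 253.7], 0.65), ([240.1, 148.2], 0.53), ([384.2, 201.4], 0.29)]
top collar [([322.3, 262.0], 0.48)]
side paddle_orange [([280.0, 243.1], 0.86)]
side ball_orange []
side ball_steel [([308.9, 162.3], 0.51)]
side gate_orange [([285.2, 245.1], 0.92), ([250.2, 253.4], 0.65)]
side paddle_steel [([353.2, 173.6], 0.86)]
side jar [([260.5, 384.3], 0.58)]
side fitting [([415.9, 173.6], 0.47)]
side collar []
paddle_orange (array([0.5419, 0.1769, 0.1141]), np.float64(0.01054329379808365))
gate_orange (array([0.5387, 0.1736, 0.1073]), np.float64(0.003444723626652062))
```

View pics/top0.png

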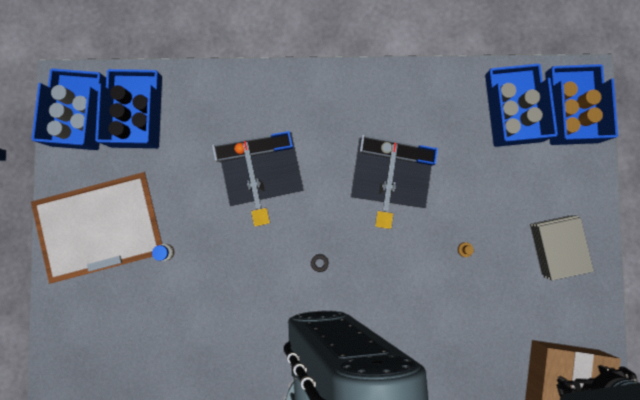

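View pics/side0.png

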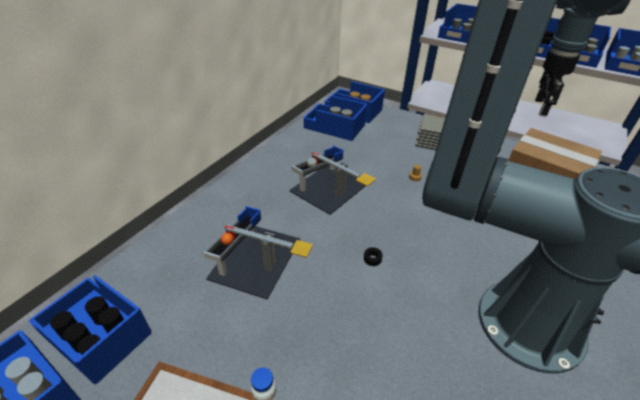

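The top view shows the orange ball at (239,148) in the left dispenser, with its paddle at (261,217). The side view shows the same ball at (227,238) and its paddle at (301,248). The steel dispenser is the right-hand one, with its paddle at (385,219).

```bash
cat >> h.py <<'E'
def yellow(im,near,r=18):
    h=cv2.cvtColor(im,cv2.COLOR_RGB2HSV); m=cv2.inRange(h,(18,130,90),(32,255,255))
    k=np.zeros_like(m); cv2.circle(k,tuple(near),r,255,-1); m&=k
    q=cv2.moments(m,True); return np.array([q['m10'],q['m01']])/q['m00'],int(q['m00'])
E
python3 - <<'E'
from h import *
from scipy.spatial.transform import Rotation as R
np.set_printoptions(precision=4,suppress=True)
t=cv2.imread('pics/top0.png')[:,:,::-1].copy(); s=cv2.imread('pics/side0.png')[:,:,::-1].copy()
a,na=yellow(t,(261,217)); b,nb=yellow(s,(301,248)); print(a,na,b,nb)
P,g=tri('top',a,'side',b); print('paddle',P,g,'atz',atz('top',a,.112),atz('side',b,.110))
piv=atz('top',(253,185),.116); B=atz('top',(239.5,148),.089); G=atz('top',(246,145),.11)
print(piv,B,G, 'gate-paddle',np.linalg.norm((G-P)[:2]),'yaw',np.arctan2(*(G-P)[[1,0]]))
print('steel paddle',atz('top',(384.5,219),.112))
for n,p,z in(('collar',(320,262),.02),('jar',(162,251),.065)): print(n,atz('top',p,z))
o=ctrl.get_obs(); M=R.from_quat(np.r_[o['eef_rot'][1:],o['eef_rot'][0]]).as_matrix(); print(M)
tgt=np.r_[P[:2],.112+.05+ctrl.tip_reach]; print('shift mm',M.T@(tgt-o['eef_pos'])*1000)
E
```

```text
[260.0628 216.7364] 239 [300.8547 248.0983] 234
paddle [0.5018 0.1617 0.1075] 0.0007933163197383641 atz [0.502  0.1613 0.112 ] [0.5002 0.1634 0.11  ]
[0.5815 0.1787 0.116 ] [0.68   0.2175 0.089 ] [0.6839 0.1976 0.11  ] gate-paddle 0.18560755353584707 yaw 0.19440030941553185
steel paddle [ 0.4943 -0.1497  0.112 ]
collar [0.3837 0.0131 0.02  ]
jar [0.4168 0.421  0.065 ]
[[ 0.9677  0.252  -0.    ]
 [ 0.252  -0.9677 -0.    ]
 [-0.      0.     -1.    ]]
shift mm [ 526.3662 -605.035    69.2868]
```

The geometry checks out: the paddle triangulates to 107.5 mm high and the gate is 185.6 mm from it. The tool's yaw is already close to the lever's. I'll move there now with the fingers shutting.

```bash
python3 -m pendant '[[[0,26,-30,0,0,0,0],[0,52,-60,0,0,0,0],[0,78,-90,0,0,0,0],[0,104,-120,0,0,0,0],[0,130,-150,0,0,0,0]]]'
```

```text
time_s: 1.32
eef_pos: [0.2333, -0.3769, 0.4046]
eef_rot: [0.0, 0.992, 0.127, 0.0]
wrist_force: [0.4, -0.8, 0.1]
opening: 0.296
grasp_force: 0.0
```

```bash
python3 -m pendant '[[[0,26,-30,0,0,0,0],[0,52,-60,0,0,0,0],[0,78,-90,0,0,0,0],[0,104,-120,0,0,0,0],[0,130,-150,0,0,0,0]]]'
```

```text
time_s: 1.73
eef_pos: [0.3212, -0.1988, 0.405]
eef_rot: [0.0, 0.992, 0.127, 0.0]
wrist_force: [1.3, -0.7, 0.1]
opening: -0.004
grasp_force: 0.0
```

```bash
python3 -m pendant '[[[0,26,-30,0,0,0,0],[0,52,-60,0,0,0,0],[0,78,-90,0,0,0,0],[0,104,-120,0,0,0,0],[0,130,-150,0,0,0,0]]]'
```

```text
time_s: 2.15
eef_pos: [0.4093, -0.0206, 0.4052]
eef_rot: [0.0, 0.992, 0.127, 0.001]
wrist_force: [0.7, -0.9, 0.6]
opening: -0.001
grasp_force: 0.0
```

```bash
python3 -m pendant '[[[0,27,-31,0,0,0,0],[0,54,-62,5,0,0,0],[0,80,-93,20,0,0,0],[0,107,-124,35,0,0,0],[0,133,-155,50,0,0,0]]]'; python3 -m pendant '[[[0,0,0,10,0,0,0],[0,0,0,20,0,0,0]]]'
```

```text
time_s: 2.57
eef_pos: [0.4971, 0.1588, 0.3562]
eef_rot: [0.0, 0.992, 0.127, 0.001]
wrist_force: [0.1, -0.5, -0.3]
opening: -0.001
grasp_force: 0.0
time_s: 2.73
eef_pos: [0.4966, 0.1583, 0.3352]
eef_rot: [0.0, 0.992, 0.129, -0.001]
wrist_force: [-0.0, 0.2, 0.5]
opening: -0.003
grasp_force: 0.0
```

```bash
python3 - <<'E'
from h import *
from scipy.spatial.transform import Rotation as R
o=ctrl.get_obs(); im=snap('wrist','w1.png'); t=snap('top','t1.png'); s=snap('side','s1.png')
cv2.imwrite('pics/m1.png',np.hstack([cv2.resize(im,(400,250))[:,:,::-1],cv2.resize(s[180:320,180:404],(400,250))[:,:,::-1]]))
M=R.from_quat(np.r_[o['eef_rot'][1:],o['eef_rot'][0]]).as_matrix()
p=ctrl.camera_params('wrist');T=np.array(p['tool_from_camera'])
h=cv2.cvtColor(im,cv2.COLOR_RGB2HSV); m=cv2.inRange(h,(18,130,90),(32,255,255)); q=cv2.moments(m,True);c=np.array([q['m10'],q['m01']])/q['m00']
O=o['eef_pos']+M@T[:3,3]; d=M@T[:3,:3]@np.linalg.inv(p['mtx'])@np.r_[c,1]
print(c,q['m00'],O+d*(.112-O[2])/d[2],'tip',o['eef_pos']+M[:,2]*ctrl.tip_reach)
E
```

```text
[311.93633803 210.37323944] 3550.0 [0.50335246 0.16419047 0.112     ] tip [0.49636842 0.1582994  0.1617561 ]
```

View pics/m1.png

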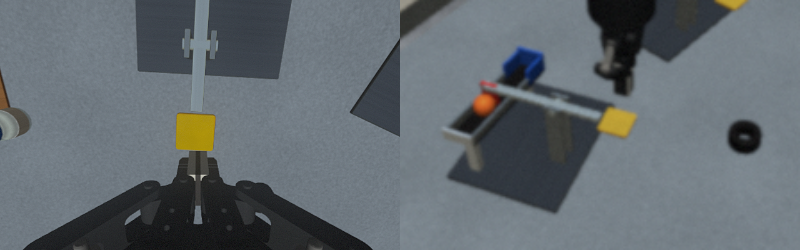

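The left half (wrist view) shows the yellow paddle just ahead of the shut fingertips, and the right half shows the fingers above the orange dispenser's paddle. The tip is about 5 mm short, so I'll correct that and descend.

```bash
python3 -m pendant '[[[0,5,-3,15,0,0,0],[0,5,-3,30,0,0,0],[0,5,-3,42,0,0,0],[0,5,-3,50,0,0,0],[0,5,-3,55,0,0,0]]]';python3 -m pendant '[[[0,0,0,5,0,0,0],[0,0,0,10,0,0,0],[0,0,0,15,0,0,0],[0,1,0,19,0,0,0],[0,1,0,19,0,0,0]]]'
python3 - <<'E'
from h import *
s=snap('side','s2.png'); t=snap('top','t2.png')
cv2.imwrite('pics/m2.png',np.hstack([cv2.resize(s[180:320,180:404],(400,250))[:,:,::-1],cv2.resize(t[110:250,190:414],(400,250))[:,:,::-1]]))
E
```

```text
time_s: 3.3
eef_pos: [0.5005, 0.1597, 0.2812]
eef_rot: [0.0, 0.992, 0.126, -0.0]
wrist_force: [-1.3, -0.5, 3.0]
opening: -0.002
grasp_force: 1.2
time_s: 3.72
eef_pos: [0.5019, 0.161, 0.2622]
eef_rot: [-0.0, 0.992, 0.127, 0.0]
wrist_force: [1.5, -0.8, 3.1]
opening: 0.001
grasp_force: 1.5
```

View pics/m2.png

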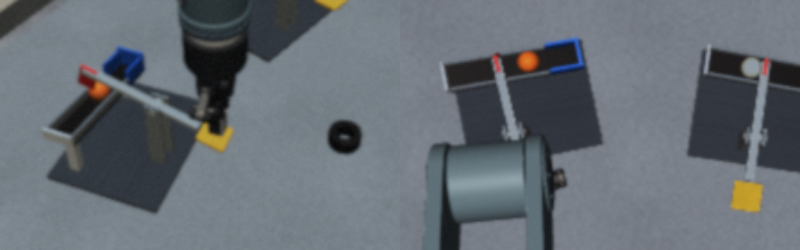

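The gate is up, and the ball has passed it at (527,62) in the right half and is rolling to the pocket. I'll press a little deeper and wait.

```bash
python3 -m pendant '[[[0,0,0,3,0,0,0],[0,0,0,6,0,0,0],[0,0,0,6,0,0,0],[0,0,0,6,0,0,0],[0,0,0,6,0,0,0]]]'; for i in 1 2 3; do python3 -m pendant '[[[0,0,0,0,0,0,0],[0,0,0,0,0,0,0],[0,0,0,0,0,0,0],[0,0,0,0,0,0,0],[0,0,0,0,0,0,0]]]' | tail -4; done
python3 - <<'E'
from h import *
print(ctrl.get_obs()['time_s'])
P=lambda t:[np.argwhere(cv2.inRange(cv2.cvtColor(t,cv2.COLOR_RGB2HSV),(4,180,150),(14,255,255))[120:170,200:310]).mean(0)[::-1]+[200,120]]
t=snap('top','t3.png'); a=P(t); b=None
ctrl.camera('top'); s=snap('side','s3.png'); t2=snap('top','t4.png'); print(a,P(t2),atz('top',a[0],.067))
# expected pocket from gate/paddle
y=.194; piv=np.array([.502+.085*np.cos(y),.1617+.085*np.sin(y)]); print(piv+[.1*np.cos(y)+.092*np.sin(y),.1*np.sin(y)-.092*np.cos(y)])
cv2.imwrite('pics/m3.png',np.hstack([cv2.resize(s[180:320,180:404],(400,250))[:,:,::-1],cv2.resize(t2[110:250,190:414],(400,250))[:,:,::-1]]))
E
```

```text
time_s: 4.23
eef_pos: [0.5016, 0.1612, 0.2565]
eef_rot: [-0.0, 0.992, 0.127, 0.0]
wrist_force: [0.2, -0.1, 4.3]
opening: -0.003
grasp_force: 1.6
eef_rot: [-0.0, 0.992, 0.127, 0.0]
wrist_force: [0.4, 1.5, 3.8]
opening: 0.001
grasp_force: 1.7
eef_rot: [-0.0, 0.992, 0.127, -0.0]
wrist_force: [0.4, 1.7, 4.5]
opening: -0.001
grasp_force: 1.7
eef_rot: [-0.0, 0.992, 0.127, -0.0]
wrist_force: [-0.4, 1.6, 3.7]
opening: 0.003
grasp_force: 1.7
5.4833
[array([283.        , 139.62162162])] [array([283.01369863, 139.61643836])] [0.70495852 0.10739378 0.067     ]
[0.70126583 0.10709113]
```

View pics/m3.png

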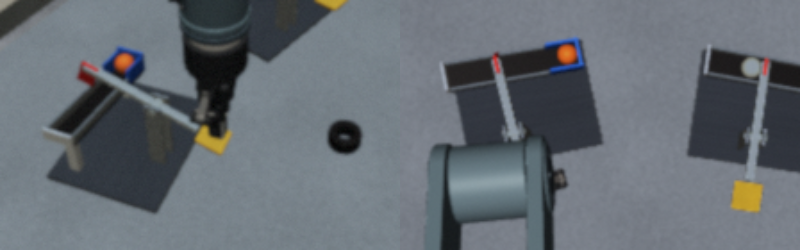

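The ball is settled in the blue pocket at (566,54) in the right half: it stays still between frames and is within 4 mm of the expected spot. Next I'll raise the tool slowly so the paddle comes up, then retreat.

```bash
python3 -m pendant '[[[0,0,0,-6,0,0,0],[0,0,0,-12,0,0,0],[0,0,0,-18,0,0,0],[0,0,0,-24,0,0,0],[0,0,0,-30,0,0,0]]]'; python3 -m pendant '[[[0,0,0,-6,0,0,0],[0,0,0,-14,0,0,0],[0,0,0,-30,0,0,0],[0,0,0,-60,0,0,0],[0,0,0,-95,0,0,0]]]';  python3 -m pendant '[[[0,-25,20,-10,0,0,0],[0,-50,40,-10,0,0,0],[0,-75,65,-10,0,0,0],[0,-95,95,-10,0,0,0],[0,-95,95,-10,0,0,0]]]'; python3 -m pendant '[[[0,0,20,0,0,0,0],[0,0,50,0,0,0,0],[0,0,60,0,0,0,0],[0,0,60,0,0,0,0],[0,0,60,0,0,0,0]]]'
python3 - <<'E'
from h import *
s=snap('side','s4.png'); t=snap('top','t5.png')
a,n=yellow(t,(261,217)); b,k=yellow(s,(301,248)); print(a,n,b,k)
cv2.imwrite('pics/m4.png',np.hstack([cv2.resize(s[180:320,180:404],(400,250))[:,:,::-1],cv2.resize(t[110:250,190:414],(400,250))[:,:,::-1]]))
E
```

```text
time_s: 6.1
eef_pos: [0.5016, 0.1609, 0.2871]
eef_rot: [0.0, 0.992, 0.127, 0.0]
wrist_force: [0.5, -0.6, -0.3]
opening: -0.001
grasp_force: 0.0
time_s: 6.52
eef_pos: [0.5008, 0.1608, 0.381]
eef_rot: [-0.0, 0.992, 0.127, -0.002]
wrist_force: [-0.2, 0.4, -1.0]
opening: 0.004
grasp_force: 0.0
time_s: 6.93
eef_pos: [0.4321, 0.0414, 0.392]
eef_rot: [0.001, 0.992, 0.125, -0.0]
wrist_force: [0.5, 0.6, 0.8]
opening: -0.001
grasp_force: 0.0
time_s: 7.35
eef_pos: [0.4488, -0.013, 0.3916]
eef_rot: [-0.0, 0.992, 0.126, -0.0]
wrist_force: [-0.0, 1.5, 1.5]
opening: -0.001
grasp_force: 0.0
[260.06276151 216.73640167] 239 [300.83544304 248.03797468] 237
```

View pics/m4.png

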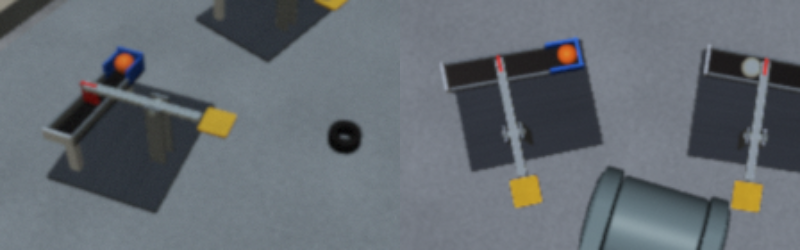

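The paddle is back at its starting pixel position (260,217), the gate is down, the ball is in the pocket and the arm is clear.

```bash
python3 -c "from bench import ctrl; print(ctrl.hand_in())"
```

```text
the job is handed in; nothing more can be done
None
```

The job is handed in: the orange ball is settled in its blue pocket, the paddle is back up with the gate closed, and the arm is clear; the steel dispenser was left alone and nothing else was touched.

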